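# Reset the titration slide under the burette

## Task

The aluminium carrier under the burette is locked by the clamp screw with the steel cross-bar; nobody remembers whether that screw has a right-hand or a left-hand thread, so feel which way it gives, without forcing it, and loosen it well clear. Then slide the carrier, with the flask left standing on it, until its leading edge is level with the scribed line, and turn the screw back until the clamp is tight again. Do not disturb the bottle, jar and beaker round about.

Things in the scene. Friction and masses are not known exactly. Their poses are not given: they have to be found in the camera images.
- screwbody (a joint): Clamp screw angle, rad, anticlockwise from above positive; starts tight, within 0.03 of 0. One way, drawn anew each time, it is up against its tight stop and gives under 0.15; the other way it turns against 0.1 to 0.3 N m to a stop at 1.1 and stays where left. The clamp lets go at about 0.5; loosened well clear means past 0.85. Turned back it ends at the tight stop, within 0.15 of 0.
- bar (a point): Middle of the screw's steel cross-bar, on the screw's vertical axis. The bar lies level along this frame's x, 10 mm thick, ends 65 mm either side of the middle (14 mm end balls), 24 mm hub. Its axis is 106 mm above the bench. More than 45 N on it is forcing it.
- head (a point): Centre of the top of the clamp head under the cross-bar: a fixed grey drum, 84 mm diameter, top 84 mm above the bench, standing on a steel bridge (144 mm across, 30 mm wide, 38 mm high) over the channel.
- lug (a point): Centre of the outer face of the carrier's upright push lug, 66 mm above the bench; the lug is a plate 50 mm wide and 8 mm thick whose top is 96 mm above the bench. Its outer face looks along this frame's -y: push on it along +y to slide the carrier towards the line.
- edge (a point): Middle of the top of the carrier's leading edge, at the end opposite the lug. The carrier is an aluminium plate 77 mm wide, 270 mm long and 10 mm thick with a 41 mm wide slot for the clamp's foot, 0.6 kg, top 16 mm above the bench, sliding in a channel between two side rails flush with its top; +y of this frame is the direction of travel towards the line. It slides with 1 to 4 N when loose, 10 N or more when clamped.
- line (a point): Middle of the scribed line, at the height of the rails' top: a black line 2 mm wide across the white strip on each side rail, running along this frame's x. +y is the direction in which the carrier has to travel; the edge starts 40 to 85 mm short of it. There is no stop at the line.
- flask_mid (a point): Centre, half-way up, of the conical glass flask standing loose on the carrier near its leading edge: base diameter 66 mm, height 105 mm, neck 24 mm, 0.12 kg.
- stand: Fixed burette stand; origin on the bench under the line's middle, axes as the line's. The upright glass burette (15 mm thick, tip 170 mm above the bench) hangs at x = 0, y = -0.037; the rod (12 mm thick, 460 mm high) stands at x = 0.21, y = -0.037 on a 140 x 90 x 10 mm foot centred at x = 0.19; a level bar joins them 360 mm above the bench.
- reagent_mid (a point): Centre, half-way up, of the tall amber reagent bottle, 66 mm diameter, 190 mm high. A bystander.
- jar_mid (a point): Centre, half-way up, of the low jar, 60 mm diameter, 85 mm high. A bystander.
- beaker_mid (a point): Centre, half-way up, of the beaker, 68 mm diameter at the rim, 85 mm high. A bystander.
Mind the look-alikes: they are no part of the job. What is shaped like the part that bears flask_mid but orange or purple is not meant.

How it is judged (in metres and radians):
On the way, in this order (a step that is already met when the one before it is completed fails the run):
1. the clamp screw is loosened (turned more than 0.8 rad), the carrier not yet shifted by more than 5 mm ((value of joint screwbody above 0.8 rad or value of joint screwbody below -0.8 rad) and distance of edge from where it was at the start of the episode below 0.005 m), for 0.2 s.
2. with the screw still loose, the carrier's leading edge is brought to the line (within 3 mm) ((value of joint screwbody above 0.75 rad or value of joint screwbody below -0.75 rad) and y of edge in the frame of line between -0.003 and 0.003 m), for 0.3 s.
At the end, for the whole second after the job is handed in: The screw is back within 0.2 rad of tight, the carrier's leading edge is within 3 mm of the scribed line and at rest, and the flask stands upright on the carrier near its leading edge (value of joint screwbody between -0.2 and 0.2 rad and y of edge in the frame of line between -0.003 and 0.003 m and angle between flask_mid's own z axis and vertical below 0.1 rad and horizontal distance between flask_mid and edge below 0.06 m and linear speed of carrier below 0.01 m/s); the robot touches nothing.
It fails at once if the cross-bar is forced (more than 45 N) (contact force between any of the arm, the fingers and screwbody above 45 N).
It fails at once if the flask is tipped (angle between flask_mid's own z axis and vertical above 0.35 rad).
It fails at once if the bottle, jar or beaker is shifted by more than 20 mm or tipped (distance of any of reagent_mid, jar_mid, beaker_mid from where it was at the start of the episode above 0.02 m or angle between any of reagent_mid, jar_mid, beaker_mid's own z axis and vertical above 0.35 rad).
It also fails if it takes over 72 s, if anything falls off the work surface, if the arm or the gripper's body presses on something with over 40 N, if the wrist force passes 120 N, or if a joint passes its speed limit or range.

## Robot

A 7-joint arm with a two-finger parallel gripper is mounted at the origin on the work surface. World frame = base frame: x ahead of the robot, y to its left, z up, the work surface at z = 0. Lengths are in mm, angles in degrees, forces in N, time in s.
With the tool pointing down it reaches from about 350 to 900 mm from the base axis. Payload 8.1 kg.
Tool frame: the origin (TCP) lies at the very end of the fingers, on their centre line; the grasp point (between the pads) lies robot.grasp_offset behind it (robot.grasp_offset is the distance from the TCP to the grasp point, in mm); z points along the fingers, y is the line along which they close (so a half turn about z gives the same grasp; the last joint's range is limited). The gripper opens to 92 mm and grips with 3 to 60 N. Pads are 19 mm wide; open, the fingers measure 130 mm over their backs; the gripper's body (75 mm by 190 mm) begins 47 mm behind the grasp point.
Start: joints at [-70.222, 24.895, 1.432, 90.138, -0.665, 64.973, -4.303], TCP at [270.642, 563.377, 226.742] pointing down, gripper open.
Joint ranges: [-149.89, 149.89], [-25.12, 119.58], [-72.63, 75.52], [4.76, 147.25], [-75.54, 255.54], [6.69, 114.76], [-157.13, 157.13]. Speed limits (degrees/s): [127.2, 127.2, 172.46, 172.46, 180, 180, 180].

## Interface

Orientations are given as a 3x3 rotation matrix whose columns are the frame's x, y, z axes.
In Python, from workcell import readout, viewer, robot, models gives the robot as it stands. The module is installed in compiled form; this text tells all that it offers.
- The arm moves only by the tool drive_tool, never from a script. Its argument "increments" is a list of rows, each a list of 3 entries, a list of its own where there are three numbers: the turn, a rotation vector about the tool's x, y, z in units of 30 degrees (1.0 is 30 degrees), then the shift along the tool's x, y, z in units of 0.4 m (1.0 is 0.4 m), then the closure in counts, from 0 (fully open) to 255 (shut). In form: [[[ax, ay, az], [dx, dy, dz], jaw], ...]. A call has exactly 8 rows; each row is the pose to reach, as a shift and turn from the pose commanded when the call began, along the tool's axes at that moment; what a row does not reach only later rows make up. A row lasts 1/10 s, in which the tool goes at most 50 mm and 8.59 degrees, less where a joint would pass 70% of its speed; a pose out of reach is approached as far as the arm can. A call with a number of a shift or a turn outside -1 to 1 is refused whole. A call with a gripper value outside its range is refused whole. The fingers move at their own pace and stop on an object; "squeeze" is the grip in N (left out, the last holds). Time passes only in rows, so rows that repeat a pose let the fingers close, or fill a call up. It gives the time, the measured TCP pose, the force, the opening and the grip force at its end, in the units of the state.
- readout.get_state(): the state, without advancing time (a new reading comes with each control period).
- viewer.snapshot(name): name is "scene" or "top"; returns the picture (420x560x3 uint8, red, green, blue); there is no depth.
- viewer.camera_model(name): a dict with "camera_matrix" (3x3 intrinsics, pixels), "eye" and "attitude" of the camera in the world. Camera axes: x right, y down, z forward; pixel columns grow to the right and rows downward; lengths in mm; the calibration is good to about 2 mm. A picture is of the moment at which its call begins. camera_model takes no time and is no camera call.
- robot.sign_off(): hands the job in; it is judged then, once.
Trained networks look in the newest picture that a camera, given by its name, has taken for a name from the list of things; names that differ only in an ending like _2 or _b are one class to them, and where a whole thing is asked for, a point or a joint stands for the part that bears it (a point fixed in the world has none). Each returns a list of dicts, best first, with "confidence" (0 to 1); they miss things now and then, are a little off and sometimes report something else, mostly with a low value. They report only what shows in the picture. A call takes as long as a camera call. They do not tell look-alikes from the thing itself.
- models.recognise(camera, target): "point" ([column, row] in pixels, amid what is visible of it).
- models.spot_point(camera, target): "point" ([column, row] in pixels: a listed point, or the origin of a listed thing).
The state is a dict: "time": time; "qpos": joint angles; "qvel": joint speeds; "joint_torque": joint torques, N m; "tool_pos": TCP position; "ee_rot": TCP orientation; "force": force on the tool from outside, world axes, zero at the start; "wrist_torque": the same for the moment, N m; "finger_gap": finger opening in mm; "gripper_force": force on a finger pad.
Only numpy, scipy, OpenCV 4.12 (cv2) and the standard library are available. Lean on these libraries where they do the work, as an engineer would, in place of code of your own. Each camera call takes 0.05 s, during which the arm holds its last target. There are 200 camera calls.

## Working session

There is one attempt and no reset: what is moved stays moved. The work goes in short steps, Python scripts to look and compute and a tool call to move; the robot and the scene stay as the last step left them, time stands still between calls to the robot, and variables do not carry over. Pictures are saved under pics/ and viewed, at most 10 in all, crops included, and the job is handed in when it is done.

Besides the shell and the picture viewer there is one more tool, called as name(argument=value, ...) on one line, values as JSON. drive_tool: Moves the arm, as the interface text tells. Shifts and turns lie within -1 to 1; 1 stands for 0.4 m of shift or 30 degrees of turn. Its arguments: {"type":"object","properties":{"increments":{"type":"array"},"squeeze":{"type":"number"}},"required":["increments"]}

```bash
mkdir -p pics; cat > h.py <<'E'
import numpy as np, cv2
from workcell import readout, viewer, robot, models
def ray(c,p):
    m=viewer.camera_model(c); K=np.array(m["camera_matrix"]);R=np.array(m["attitude"]);e=np.array(m["eye"])
    return e,R@np.linalg.inv(K)@np.array([p[0],p[1],1.])
def at(c,p,z):
    e,d=ray(c,p); return e+d*(z-e[2])/d[2]
def proj(c,P):
    m=viewer.camera_model(c); K=np.array(m["camera_matrix"]);R=np.array(m["attitude"]);e=np.array(m["eye"])
    q=K@(R.T@(np.array(P)-e)); return q[:2]/q[2]
Z=dict(bar=106,head=84,lug=66,edge=16,line=16,flask_mid=68,reagent_mid=95,jar_mid=42,beaker_mid=42)
E
python3 - <<'E'
from h import *
np.set_printoptions(precision=1,suppress=True)
for c in("scene","top"):
    im=viewer.snapshot(c); cv2.imwrite(f"pics/{c}0.png",im[:,:,::-1])
    m=viewer.camera_model(c); print(c,m["eye"],np.array(m["attitude"]).round(2).tolist(),m["camera_matrix"][0])
    for k,z in Z.items():
        for d in models.spot_point(c,k)[:3]:
            print(k,np.round(d["confidence"],2),np.array(d["point"]),at(c,d["point"],z))
s=readout.get_state();print({k:np.round(v,2).tolist() for k,v in s.items()},robot.grasp_offset)
E
```

```text
scene [ 908.3 -238.2  703.8] [[0.63, 0.62, -0.47], [0.78, -0.51, 0.37], [-0.01, -0.6, -0.8]] [462.6   0.  278.2]
bar 0.73 [289.6 224.3] [597.9  31.3 106. ]
head 0.58 [239.7 247.5] [570.6 -47.6  84. ]
lug 0.56 [164.2 294.1] [ 554.8 -178.9   66. ]
edge 0.62 [311.8 229.4] [584.8  95.4  16. ]
flask_mid 0.79 [292.2 222.9] [578.7  53.6  68. ]
flask_mid 0.62 [280.5 150.7] [438.4 143.2  68. ]
flask_mid 0.59 [399.1 174.2] [619.6 271.4  68. ]
reagent_mid 0.63 [303.4 307.5] [713.5 -40.1  95. ]
jar_mid 0.74 [236.9 351.6] [ 687.3 -142.    42. ]
jar_mid 0.38 [310.7 231.4] [598.9  78.6  42. ]
top [483.2  52.  814.3] [[-0.03, -0.99, 0.14], [-1.0, 0.03, -0.01], [0.0, -0.14, -0.99]] [457.5   0.  279. ]
bar 0.61 [341.5 216.2] [571.7 -49.5 106. ]
head 0.19 [315.7 301.5] [440.9  -5.9  84. ]
lug 0.82 [416.2 220.8] [ 565.8 -177.9   66. ]
edge 0.88 [253.5 214.6] [590.   92.4  16. ]
line 0.56 [253.7 212.1] [594.4  91.9  16. ]
flask_mid 0.96 [135.8 199.4] [613.6 283.6  68. ]
flask_mid 0.64 [275.7 213.5] [583.9  53.2  68. ]
flask_mid 0.62 [213.2 311.2] [429.3 157.   68. ]
reagent_mid 0.62 [333.7 126.8] [720.4 -45.2  95. ]
reagent_mid 0.49 [342.4 215.6] [574.  -52.5  95. ]
jar_mid 0.97 [386.8 154.7] [ 685.2 -142.3   42. ]
{'time': 1.0, 'qpos': [-70.22, 24.89, 1.43, 90.14, -0.66, 64.98, -4.3], 'qvel': [0.02, 0.05, -0.02, 0.05, 0.01, 0.01, 0.14], 'joint_torque': [0.0, -66.77, 0.98, -31.48, -0.06, 0.03, 0.0], 'tool_pos': [270.61, 563.36, 226.75], 'ee_rot': [[-0.9, 0.43, 0.0], [0.43, 0.9, 0.0], [-0.0, 0.0, -1.0]], 'force': [0.23, -0.06, -0.49], 'wrist_torque': [-0.02, 0.01, -0.01], 'gripper_force': 0.0, 'finger_gap': 91.48} 18.8
```

View pictures.

View pics/top0.png

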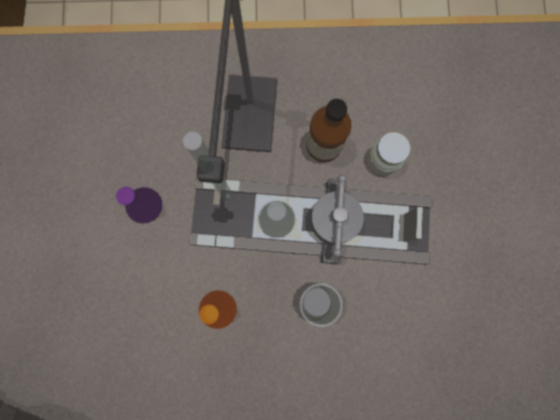

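View pics/scene0.png

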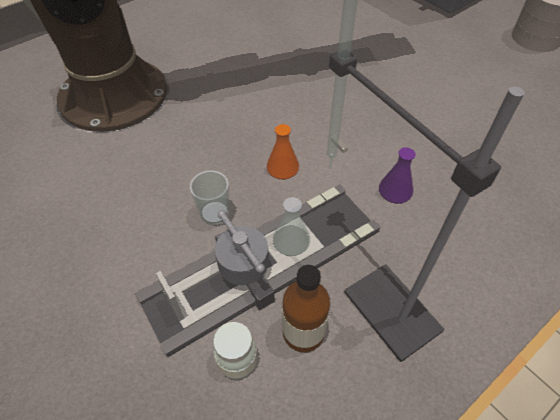

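```bash
python3 - <<'E'
import cv2,numpy as np
a=cv2.imread("pics/top0.png")[170:270,180:440];b=cv2.imread("pics/scene0.png")[180:280,130:390]
f=lambda x:cv2.convertScaleAbs(cv2.resize(x,(780,300),interpolation=cv2.INTER_CUBIC),alpha=1.3)
cv2.imwrite("pics/crop0.png",np.vstack([f(a),f(b)]))
E
```

```text
(no output)
```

View pics/crop0.png

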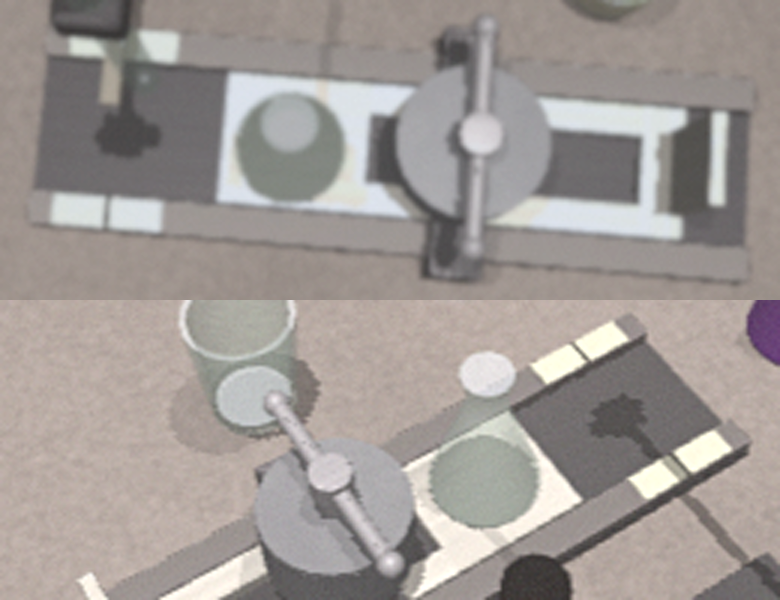

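```bash
python3 - <<'E'
from h import *
np.set_printoptions(precision=1,suppress=True)
t=lambda u,v:(180+u/3-.33,170+v/3-.33)
s=lambda u,v:(130+u/3-.33,180+(v-300)/3-.33)
P=lambda n,c,p,z:print(n,at(c,p,z))
P("lineL top","top",t(107,211),16);P("lineR? top","top",t(120,45),16)
P("lineL sc","scene",s(582,362),16);P("lineR sc","scene",s(680,466),16)
P("edge top far","top",t(227,72),16);P("edge top near","top",t(217,202),16)
P("edge sc near","scene",s(513,412),16);P("edge sc far","scene",s(582,499),16)
P("ball far","top",t(486,24),106);P("ball near","top",t(475,247),106);P("hub","top",t(480,132),110)
P("ball far s","scene",s(390,564),106);P("ball near s","scene",s(275,402),106);P("hub s","scene",s(331,472),110)
P("lug top","top",t(727,113),96);P("lug top","top",t(717,205),96);P("lug inner","top",t(711,113),96)
P("rail inner","top",t(227,72),16);P("","top",t(690,110),16);P("","top",t(217,200),16);P("","top",t(683,238),16)
P("rail in","top",t(70,66),16);P("","top",t(747,111),16)
P("rail","top",t(38,193),16);P("","top",t(743,243),16)
for k,z in(("beaker_mid",42),("reagent_mid",95)):
  for c in("top","scene"):
    for d in models.recognise(c,k)[:3]: print(k,c,d["confidence"],at(c,d["point"],z))
P("beaker rim","top",(321,305),85);P("cap","top",(337,108),190);P("cap s","scene",(308,277),190);P("jar top","top",(394,147),85)
P("beaker rim s","scene",s(238,318),85)
E
```

```text
lineL top [547.1 159.8  16. ]
lineR? top [645.2 151.4  16. ]
lineL sc [550. 156.  16.]
lineR sc [643.8 148.3  16. ]
edge top far [627.3  88.4  16. ]
edge top near [550.6  95.7  16. ]
edge sc near [551.6  97.8  16. ]
edge sc far [623.9  88.2  16. ]
ball far [633.1 -52.6 106. ]
ball near [516.2 -41.4 106. ]
hub [575.3 -46.2 110. ]
ball far s [629.1 -52.2 106. ]
ball near s [513.  -39.6 106. ]
hub s [569.9 -44.1 110. ]
lug top [ 583.7 -179.4   96. ]
lug top [ 535.2 -170.6   96. ]
lug inner [ 583.9 -170.9   96. ]
rail inner [627.3  88.4  16. ]
 [ 597.3 -183.5   16. ]
 [551.8  95.7  16. ]
 [ 522.3 -174.3   16. ]
rail in [633.4 181.   16. ]
 [ 595.8 -217.    16. ]
rail [558.7 199.9  16. ]
 [ 518.5 -208.9   16. ]
beaker_mid top 0.82 [436.6 -18.4  42. ]
beaker_mid scene 0.95 [425.8  -6.4  42. ]
reagent_mid top 0.96 [712.3 -37.   95. ]
reagent_mid scene 0.94 [719.3 -38.8  95. ]
beaker rim [435.4 -13.9  85. ]
cap [716.7 -38.3 190. ]
cap s [716.9 -39.9 190. ]
jar top [ 686.6 -144.1   85. ]
beaker rim s [436.4 -14.8  85. ]
```

```bash
cat >> h.py <<'E'
from scipy.spatial.transform import Rotation as Ro
# yaw (deg): angle of tool y in world, tool pointing down
def Rd(yaw):
    a=np.radians(yaw); y=np.array([np.cos(a),np.sin(a),0]); z=np.array([0,0,-1.]); return np.c_[np.cross(y,z),y,z]
def inc(p,yaw,p0=None,yaw0=None):
    s=readout.get_state(); R0=np.array(s["ee_rot"]) if yaw0 is None else Rd(yaw0); p0=np.array(s["tool_pos"]) if p0 is None else np.array(p0)
    return (Ro.from_matrix(R0.T@Rd(yaw)).as_rotvec(degrees=True)/30).round(4).tolist(),(R0.T@(np.array(p)-p0)/400).round(4).tolist()
E
python3 - <<'E'
from h import *
print(inc([420,300,240],84.5)); print(inc([430,-40,240],84.5,[420,300,240],84.5)); print(inc([528,-41,150],84.5,[430,-40,240],84.5))
E
```

```text
([0.0001, -0.0, -0.6721], [-0.6217, -0.4318, -0.0332])
([0.0, 0.0, 0.0], [-0.1064, -0.8437, 0.0])
([0.0, 0.0, 0.0], [-0.2441, 0.021, 0.225])
```

drive_tool(increments=[[[0, 0, -0.672], [-0.622, -0.432, -0.033], 190], [[0, 0, -0.672], [-0.622, -0.432, -0.033], 190], [[0, 0, -0.672], [-0.622, -0.432, -0.033], 190], [[0, 0, -0.672], [-0.622, -0.432, -0.033], 190], [[0, 0, -0.672], [-0.622, -0.432, -0.033], 190], [[0, 0, -0.672], [-0.622, -0.432, -0.033], 190], [[0, 0, -0.672], [-0.622, -0.432, -0.033], 190], [[0, 0, -0.672], [-0.622, -0.432, -0.033], 190]])

```text
time: 2.0
tool_pos: [421.0, 298.6, 240.3]
ee_rot: [[-0.995, 0.099, 0.001], [0.099, 0.995, 0.0], [-0.001, 0.0, -1.0]]
force: [-0.2, 0.9, -0.1]
finger_gap: 32.4
gripper_force: 0.0
```

drive_tool(increments=[[[0, 0, 0], [-0.106, -0.843, 0], 205], [[0, 0, 0], [-0.106, -0.843, 0], 205], [[0, 0, 0], [-0.106, -0.843, 0], 205], [[0, 0, 0], [-0.106, -0.843, 0], 205], [[0, 0, 0], [-0.106, -0.843, 0], 205], [[0, 0, 0], [-0.106, -0.843, 0], 205], [[0, 0, 0], [-0.106, -0.843, 0], 205], [[0, 0, 0], [-0.106, -0.843, 0], 205]])

```text
time: 2.8
tool_pos: [430.1, -43.4, 240.2]
ee_rot: [[-0.995, 0.101, 0.001], [0.101, 0.995, -0.001], [-0.001, -0.001, -1.0]]
force: [0.1, 0.2, -0.7]
finger_gap: 18.0
gripper_force: 0.0
```

```bash
python3 - <<'E'
from h import *
s=readout.get_state();print(np.round(s["qpos"],1),s["tool_pos"],s["time"])
print(inc([528,-41,150],84.5))
E
```

```text
[-16.7   5.5  16.9 115.3  -1.8  59.5  85.2] [430.0813892  -43.41502804 240.2166755 ] 2.8
([-0.0021, 0.0017, -0.0095], [-0.2427, 0.0309, 0.2257])
```

drive_tool(increments=[[[0, 0, 0], [-0.257, 0.029, 0.15], 205], [[0, 0, 0], [-0.257, 0.029, 0.15], 205], [[0, 0, 0], [-0.257, 0.029, 0.29], 205], [[0, 0, 0], [-0.257, 0.029, 0.29], 205], [[0, 0, 0], [-0.257, 0.029, 0.29], 205], [[0, 0, 0], [-0.257, 0.029, 0.29], 205], [[0, 0, 0], [-0.257, 0.029, 0.29], 205], [[0, 0, 0], [-0.257, 0.029, 0.29], 205]])

```text
time: 3.6
tool_pos: [534.1, -37.6, 125.5]
ee_rot: [[-0.995, 0.095, 0.003], [0.095, 0.995, 0.001], [-0.003, 0.001, -1.0]]
force: [-0.9, 0.6, 0.4]
finger_gap: 17.9
gripper_force: 0.0
```

```bash
python3 - <<'E'
from h import *
s=readout.get_state();print(s["tool_pos"])
f=lambda x,w:cv2.convertScaleAbs(cv2.resize(x[:,:,::-1],(w,300),interpolation=cv2.INTER_CUBIC),alpha=1.3)
a=viewer.snapshot("top");b=viewer.snapshot("scene")
cv2.imwrite("pics/c1.png",np.hstack([f(a[180:255,290:390],400),f(b[190:265,190:290],400)]))
for c,(u,v) in (("top",(290,180)),("scene",(190,190))):
    q=np.array(s["tool_pos"]);p=proj(c,q);print(c,(p-[u,v])*4)
    p=proj(c,[533.2,-42.2,106]);print(c,(p-[u,v])*4)
E
```

```text
[534.09740233 -37.63545662 125.51447907]
top [186.45247077 238.09556121]
top [191.9511996 243.9901366]
scene [155.53744182  96.7570778 ]
scene [149.36074231 130.32654513]
```

View pics/c1.png

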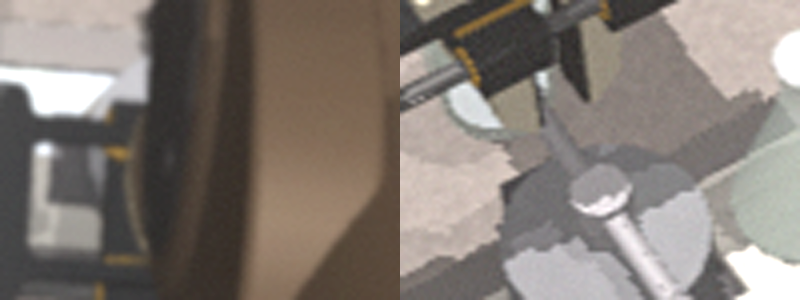

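drive_tool(increments=[[[0, 0, 0], [0, -0.0117, 0], 188], [[0, 0, 0], [0, -0.0117, 0], 188], [[0, 0, 0], [0, -0.0117, 0], 188], [[0, 0, 0], [0, -0.0117, 0.025], 188], [[0, 0, 0], [0, -0.0117, 0.04], 188], [[0, 0, 0], [0, -0.0117, 0.055], 188], [[0, 0, 0], [0, -0.0117, 0.07], 188], [[0, 0, 0], [0, -0.0117, 0.081], 188]])

```text
time: 4.5
tool_pos: [532.7, -42.8, 90.7]
ee_rot: [[-0.995, 0.096, -0.001], [0.096, 0.995, -0.0], [0.001, -0.0, -1.0]]
force: [0.7, -0.4, -0.6]
finger_gap: 24.1
gripper_force: 0.0
```

drive_tool(increments=[[[0, 0, 0], [0, 0, -0.002], 219], [[0, 0, 0], [0, 0, -0.003], 219], [[0, 0, 0], [0, 0, -0.003], 219], [[0, 0, 0], [0, 0, -0.003], 219], [[0, 0, 0], [0, 0.002, -0.003], 219], [[0, 0, 0], [0, 0.005, -0.003], 219], [[0, 0, 0], [0, 0.0075, -0.003], 219], [[0, 0, 0], [0, 0.01, -0.003], 219]], squeeze=8)

```text
time: 5.3
tool_pos: [533.4, -39.0, 92.8]
ee_rot: [[-0.995, 0.096, 0.0], [0.096, 0.995, -0.0], [-0.0, -0.0, -1.0]]
force: [0.1, -3.8, 1.0]
finger_gap: 12.6
gripper_force: 1.8
```

drive_tool(increments=[[[0, 0, 0.02], [0, 0.0015, 0], 219], [[0, 0, 0.04], [0, 0.003, 0], 219], [[0, 0, 0.06], [0, 0.0045, 0], 219], [[0, 0, 0.08], [0, 0.006, 0], 219], [[0, 0, 0.1], [0, 0.0075, 0], 219], [[0, 0, 0.12], [0, 0.009, 0], 219], [[0, 0, 0.12], [0, 0.009, 0], 219], [[0, 0, 0.12], [0, 0.009, 0], 219]])

```text
time: 6.1
tool_pos: [533.8, -37.3, 92.8]
ee_rot: [[-0.987, 0.16, 0.001], [0.16, 0.987, -0.002], [-0.001, -0.002, -1.0]]
force: [0.8, -8.2, -0.9]
finger_gap: 13.0
gripper_force: 3.9
```

drive_tool(increments=[[[0, 0, -0.06], [0, -0.01, 0], 219], [[0, 0, -0.12], [0, -0.019, 0], 219], [[0, 0, -0.14], [0, -0.023, 0], 219], [[0, 0, -0.16], [0, -0.025, 0], 219], [[0, 0, -0.18], [0, -0.028, 0], 219], [[0, 0, -0.2], [0, -0.031, 0], 219], [[0, 0, -0.22], [0, -0.034, 0], 219], [[0, 0, -0.24], [0, -0.036, 0], 219]])

```text
time: 6.9
tool_pos: [532.3, -45.9, 92.7]
ee_rot: [[-1.0, 0.03, 0.001], [0.03, 1.0, 0.004], [-0.001, 0.004, -1.0]]
force: [3.1, 9.2, -3.3]
finger_gap: 13.0
gripper_force: 5.0
```

drive_tool(increments=[[[0, 0, 0], [0, -0.002, 0], 219], [[0, 0, -0.02], [0, -0.004, 0], 219], [[0, 0, -0.04], [0, -0.006, 0], 219], [[0, 0, -0.06], [0, -0.008, 0], 219], [[0, 0, -0.08], [0, -0.01, 0], 219], [[0, 0, -0.1], [0, -0.01, 0], 219], [[0, 0, -0.1], [0, -0.01, 0], 219], [[0, 0, -0.1], [0, -0.01, 0], 219]])

```text
time: 7.7
tool_pos: [532.1, -50.5, 92.7]
ee_rot: [[-1.0, -0.021, 0.001], [-0.021, 1.0, 0.003], [-0.001, 0.003, -1.0]]
force: [1.7, 7.4, -1.9]
finger_gap: 12.9
gripper_force: 3.3
```

```bash
cat >> h.py <<'E'
HUB=np.array([573,-46.])
def arc(th,lead,r=40,z=92.8):
    f=np.radians(174.5+th); p=HUB+r*np.array([np.cos(f),np.sin(f)])+lead*np.array([-np.sin(f),np.cos(f)])
    return [p[0],p[1],z]
E
python3 - <<'E'
from h import *
p0,y0=[531.3,-53.3,92.8],91.1
for th in(14,18,22,26,30,34):print(th,inc(arc(th,4.5),84.5+th-2,p0,y0))
p0,y0=arc(34,4.5),116.5
for th in(38,42,46,50,54,58):print(th,inc(arc(th,4.5),84.5+th-2,p0,y0))
E
```

```text
14 ([0.0, 0.0, -0.18], [-0.0069, -0.0078, 0.0])
18 ([0.0, 0.0, -0.3133], [-0.0088, -0.0145, 0.0])
22 ([0.0, 0.0, -0.4467], [-0.0112, -0.0212, 0.0])
26 ([0.0, 0.0, -0.58], [-0.014, -0.0276, 0.0])
30 ([0.0, 0.0, -0.7133], [-0.0173, -0.0338, 0.0])
34 ([0.0, 0.0, -0.8467], [-0.021, -0.0398, 0.0])
38 ([0.0, 0.0, -0.1333], [-0.0013, -0.0069, 0.0])
42 ([0.0, 0.0, -0.2667], [-0.003, -0.0137, 0.0])
46 ([0.0, 0.0, -0.4], [-0.0052, -0.0204, 0.0])
50 ([0.0, 0.0, -0.5333], [-0.0079, -0.0269, 0.0])
54 ([0.0, 0.0, -0.6667], [-0.011, -0.0332, 0.0])
58 ([0.0, 0.0, -0.8], [-0.0146, -0.0392, 0.0])
```

drive_tool(increments=[[[0, 0, -0.09], [-0.004, -0.004, 0], 219], [[0, 0, -0.18], [-0.007, -0.008, 0], 219], [[0, 0, -0.313], [-0.009, -0.0145, 0], 219], [[0, 0, -0.447], [-0.011, -0.021, 0], 219], [[0, 0, -0.58], [-0.014, -0.0276, 0], 219], [[0, 0, -0.713], [-0.0173, -0.0338, 0], 219], [[0, 0, -0.847], [-0.021, -0.0398, 0], 219], [[0, 0, -0.847], [-0.021, -0.0398, 0], 219]])

```text
time: 8.5
tool_pos: [539.2, -68.3, 92.5]
ee_rot: [[-0.894, -0.447, -0.002], [-0.447, 0.894, 0.001], [0.001, 0.002, -1.0]]
force: [-3.2, 2.2, 0.8]
finger_gap: 13.0
gripper_force: 1.9
```

drive_tool(increments=[[[0, 0, -0.133], [-0.0013, -0.0069, 0], 219], [[0, 0, -0.267], [-0.003, -0.0137, 0], 219], [[0, 0, -0.4], [-0.0052, -0.0204, 0], 219], [[0, 0, -0.533], [-0.0079, -0.0269, 0], 219], [[0, 0, -0.667], [-0.011, -0.0332, 0], 219], [[0, 0, -0.75], [-0.013, -0.037, 0], 219], [[0, 0, -0.8], [-0.0146, -0.0392, 0], 219], [[0, 0, -0.8], [-0.0146, -0.0392, 0], 219]])

```text
time: 9.3
tool_pos: [551.3, -79.7, 92.4]
ee_rot: [[-0.636, -0.771, -0.002], [-0.771, 0.636, 0.001], [0.0, 0.002, -1.0]]
force: [-3.9, 3.1, 1.4]
finger_gap: 12.8
gripper_force: 2.6
```

drive_tool(increments=[[[0, 0, 0], [0, 0.008, 0], 219], [[0, 0, 0], [0, 0.008, 0], 219], [[0, 0, 0], [0, 0.008, -0.05], 219], [[0, 0, 0], [0, 0.008, -0.1], 219], [[0, 0, 0], [0, 0.008, -0.15], 219], [[0, 0, 0.3], [0, 0.008, -0.15], 219], [[0, 0, 0.6], [0, 0.008, -0.15], 219], [[0, 0, 0.8], [0, 0.008, -0.15], 219]])

```text
time: 10.1
tool_pos: [550.2, -78.9, 153.2]
ee_rot: [[-0.898, -0.44, 0.001], [-0.44, 0.898, -0.0], [-0.001, -0.001, -1.0]]
force: [-0.0, -0.2, -0.5]
finger_gap: 13.1
gripper_force: 0.0
```

drive_tool(increments=[[[0, 0, 1], [0, 0, 0], 255], [[0, 0, 1], [0, 0, 0], 255], [[0, 0, 1], [0, 0, 0], 255], [[0, 0, 1], [0, 0, 0], 255], [[0, 0, 1], [0, 0, 0], 255], [[0, 0, 1], [0, 0, 0], 255], [[0, 0, 1], [0, 0, 0], 255], [[0, 0, 1], [0, 0, 0], 255]])

```text
time: 10.9
tool_pos: [549.8, -78.7, 152.8]
ee_rot: [[-0.998, 0.06, 0.0], [0.06, 0.998, 0.0], [-0.0, 0.0, -1.0]]
force: [-0.4, 0.5, 0.4]
finger_gap: 0.6
gripper_force: 0.0
```

drive_tool(increments=[[[0, 0, 1], [0, 0, 0], 255], [[0, 0, 1], [0, 0, 0], 255], [[0, 0, 1], [0, 0, 0], 255], [[0, 0, 1], [0, 0, 0], 255], [[0, 0, 1], [0, 0, 0], 255], [[0, 0, 1], [0, 0, 0], 255], [[0, 0, 1], [0, 0, 0], 255], [[0, 0, 1], [0, 0, 0], 255]])

```text
time: 11.7
tool_pos: [549.7, -78.7, 152.8]
ee_rot: [[-0.835, 0.551, 0.0], [0.551, 0.835, 0.0], [-0.0, 0.0, -1.0]]
force: [-0.9, -0.6, 0.3]
finger_gap: 0.8
gripper_force: 0.0
```

drive_tool(increments=[[[0, 0, 1], [0, 0, 0], 255], [[0, 0, 1], [0, 0, 0], 255], [[0, 0, 1], [0, 0, 0], 255], [[0, 0, 1], [0, 0, 0], 255], [[0, 0, 1], [0, 0, 0], 255], [[0, 0, 1], [0, 0, 0], 255], [[0, 0, 1], [0, 0, 0], 255], [[0, 0, 1], [0, 0, 0], 255]])

```text
time: 12.5
tool_pos: [549.7, -78.7, 152.8]
ee_rot: [[-0.447, 0.894, 0.0], [0.894, 0.447, 0.0], [0.0, 0.0, -1.0]]
force: [-1.6, -0.5, -0.1]
finger_gap: 0.7
gripper_force: 0.0
```

```bash
python3 - <<'E'
from h import *
s=readout.get_state();print(np.round(s["qpos"],1),s["tool_pos"],s["time"])
print(inc([560,-220,153],-5.5))
f=lambda x,w:cv2.convertScaleAbs(cv2.resize(x[:,:,::-1],(w,300),interpolation=cv2.INTER_CUBIC),alpha=1.3)
a=viewer.snapshot("top");b=viewer.snapshot("scene")
cv2.imwrite("pics/c2.png",np.vstack([f(a[170:270,180:440],780),f(b[180:280,130:390],780)]))
E
```

```text
[-18.2  24.2  28.5 107.  -14.3  52.4  43.6] [549.71894809 -78.70334467 152.76049205] 12.5
([0.0003, -0.0002, 1.0691], [-0.3274, -0.135, -0.0006])
```

View pics/c2.png

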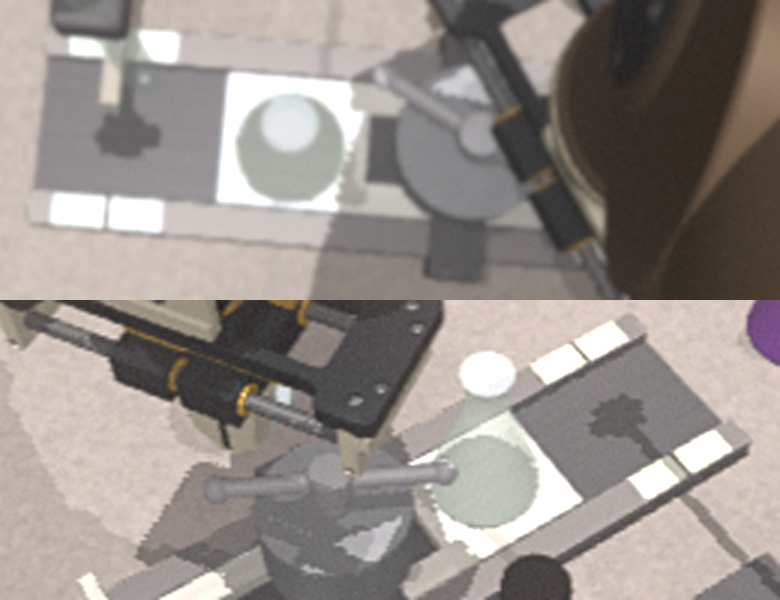

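drive_tool(increments=[[[0, 0, 1], [-0.327, -0.135, 0], 255], [[0, 0, 1], [-0.327, -0.135, 0], 255], [[0, 0, 1], [-0.327, -0.135, 0], 255], [[0, 0, 1], [-0.327, -0.135, 0], 255], [[0, 0, 1], [-0.327, -0.135, 0], 255], [[0, 0, 1], [-0.327, -0.135, 0.1], 255], [[0, 0, 1], [-0.327, -0.135, 0.22], 255], [[0, 0, 1], [-0.327, -0.135, 0.22], 255]])

```text
time: 13.4
tool_pos: [556.3, -216.1, 59.6]
ee_rot: [[0.056, 0.998, -0.009], [0.998, -0.056, 0.004], [0.004, -0.009, -1.0]]
force: [-0.8, 1.5, -0.3]
finger_gap: 0.3
gripper_force: 0.0
```

```bash
python3 - <<'E'
from h import *
s=readout.get_state();print(np.round(s["qpos"],1),s["tool_pos"],s["time"])
# refine line/edge distance along u from both cams
u=np.array([.0958,.9954,0]); np.set_printoptions(precision=1,suppress=True)
f=lambda x,w:cv2.convertScaleAbs(cv2.resize(x[:,:,::-1],(w,300),interpolation=cv2.INTER_CUBIC),alpha=1.3)
a=viewer.snapshot("top");b=viewer.snapshot("scene")
cv2.imwrite("pics/c3.png",np.hstack([f(a[195:255,380:460],400),f(b[250:325,120:220],400)]))
for c,(x,y),k in (("top",(380,195),5),("scene",(120,250),4)):
    for z in (s["tool_pos"][2],): print(c,(proj(c,s["tool_pos"])-[x,y])*k)
    print("lug pred",(proj(c,[562.6,-176.4,96])-[x,y])*k,[(d["confidence"],at(c,d["point"],66)) for d in models.spot_point(c,"lug")[:2]])
E
```

```text
[ -5.6  36.2  32.3 105.4 -25.9  46.5  36.9] [ 556.32497169 -216.0872395    59.62323029] 13.4
top [292.2 156.5]
lug pred [205.4 127.9] [(0.58, array([ 562.7, -176.8,   66. ])), (0.48, array([438., -14.,  66.]))]
scene [ 95.6 245. ]
lug pred [176.8 150.8] [(0.94, array([ 556.1, -176.2,   66. ]))]
```

View pics/c3.png

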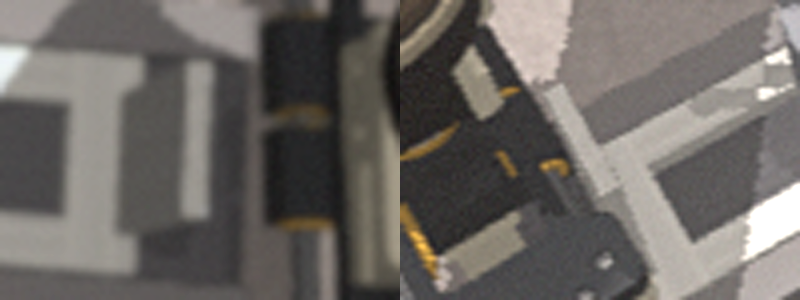

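drive_tool(increments=[[[0, 0, 0.077], [0.03, 0.003, 0], 255], [[0, 0, 0.077], [0.055, 0.005, 0], 255], [[0, 0, 0.077], [0.065, 0.008, 0], 255], [[0, 0, 0.077], [0.07, 0.008, 0], 255], [[0, 0, 0.077], [0.075, 0.008, 0], 255], [[0, 0, 0.077], [0.08, 0.008, 0], 255], [[0, 0, 0.077], [0.085, 0.008, 0], 255], [[0, 0, 0.077], [0.09, 0.008, 0], 255]])

```text
time: 14.4
tool_pos: [565.1, -185.3, 64.9]
ee_rot: [[0.102, 0.995, 0.0], [0.995, -0.102, -0.002], [-0.002, 0.001, -1.0]]
force: [0.5, -3.9, -0.4]
finger_gap: 0.3
gripper_force: 2.1
```

drive_tool(increments=[[[0, 0, 0], [0.005, 0, 0], 255], [[0, 0, 0], [0.012, 0, 0], 255], [[0, 0, 0], [0.019, 0, 0], 255], [[0, 0, 0], [0.027, 0, 0], 255], [[0, 0, 0], [0.035, 0, 0], 255], [[0, 0, 0], [0.043, 0, 0], 255], [[0, 0, 0], [0.051, 0, 0], 255], [[0, 0, 0], [0.059, 0, 0], 255]])

```text
time: 15.2
tool_pos: [567.6, -160.6, 64.9]
ee_rot: [[0.101, 0.995, 0.0], [0.995, -0.101, -0.0], [-0.0, 0.0, -1.0]]
force: [0.1, -4.5, 1.1]
finger_gap: 0.5
gripper_force: 2.5
```

drive_tool(increments=[[[0, 0, 0], [0.008, 0, 0], 255], [[0, 0, 0], [0.016, 0, 0], 255], [[0, 0, 0], [0.024, 0, 0], 255], [[0, 0, 0], [0.032, 0, 0], 255], [[0, 0, 0], [0.039, 0, 0], 255], [[0, 0, 0], [0.045, 0, 0], 255], [[0, 0, 0], [0.049, 0, 0], 255], [[0, 0, 0], [0.05, 0, 0], 255]])

```text
time: 16.0
tool_pos: [569.7, -140.6, 64.9]
ee_rot: [[0.101, 0.995, 0.0], [0.995, -0.101, -0.0], [-0.0, 0.0, -1.0]]
force: [0.5, -5.8, 1.2]
finger_gap: 0.5
gripper_force: 2.6
```

```bash
python3 - <<'E'
from h import *
s=readout.get_state();print(s["tool_pos"],s["time"])
f=lambda x:cv2.convertScaleAbs(cv2.resize(x[:,:,::-1],(400,300),interpolation=cv2.INTER_CUBIC),alpha=1.3)
a=viewer.snapshot("top");b=viewer.snapshot("scene")
cv2.imwrite("pics/c4.png",np.hstack([f(a[185:245,190:270],),f(b[180:255,290:390])]))
E
```

```text
[ 569.67446237 -140.64230881   64.85431424] 16.0
```

View pics/c4.png

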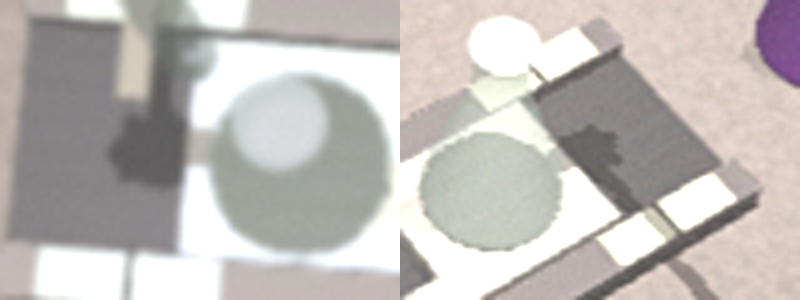

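```bash
cat >> h.py <<'E'
L0=np.array([596.9,152.5]);V=np.array([.9954,-.0958]);U=np.array([.0958,.9954])
def rect(c,im,s=4,v=62,u=(-50,30)):
    src=[];dst=[]
    for a in(-v,v):
        for b in u:
            p=L0+a*V+b*U; src.append(proj(c,[*p,16]));dst.append([(a+v)*s,(u[1]-b)*s])
    H=cv2.getPerspectiveTransform(np.float32(src),np.float32(dst))
    return cv2.warpPerspective(im,H,(2*v*s,(u[1]-u[0])*s),flags=cv2.INTER_CUBIC)
E
python3 - <<'E'
from h import *
o=[]
for c in("top","scene"):
    r=rect(c,viewer.snapshot(c)[:,:,::-1])
    for k in range(0,320,40): cv2.line(r,(0,k),(6,k),(0,0,255),1)
    for k in range(16,496,40): cv2.line(r,(k,0),(k,6),(0,0,255),1)
    o.append(r[:,48:-48])
cv2.imwrite("pics/c5.png",np.hstack(o))
E
```

View pics/c5.png

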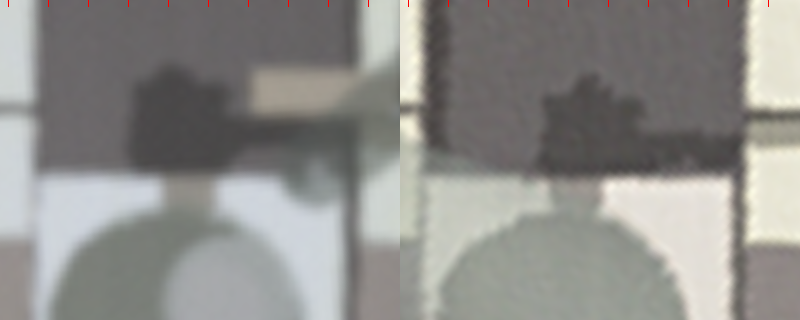

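drive_tool(increments=[[[0, 0, 0], [0.004, 0, 0], 255], [[0, 0, 0], [0.009, 0, 0], 255], [[0, 0, 0], [0.014, 0, 0], 255], [[0, 0, 0], [0.019, 0, 0], 255], [[0, 0, 0], [0.024, 0, 0], 255], [[0, 0, 0], [0.028, 0, 0], 255], [[0, 0, 0], [0.03, 0, 0], 255], [[0, 0, 0], [0.03, 0, 0], 255]])

```text
time: 17.0
tool_pos: [570.8, -128.9, 64.8]
ee_rot: [[0.101, 0.995, 0.0], [0.995, -0.101, -0.0], [-0.0, 0.0, -1.0]]
force: [0.6, -4.8, 0.8]
finger_gap: 0.5
gripper_force: 2.4
```

```bash
python3 - <<'E'
from h import *
print(readout.get_state()["tool_pos"])
o=[]
s=8
for c in("top","scene"):
    im=np.mean([viewer.snapshot(c)[:,:,::-1].astype(np.float32) for _ in range(3)],0)
    r=rect(c,im,s=8,v=50,u=(-22,14)); g=r.mean(2)
    def line(a,b):
        p=g[:,int((a+50)*s):int((b+50)*s)].mean(1); k=slice(5*s,20*s); q=p[k]; i=np.argmin(q); return 14-(i/s+5)
    def edge(a,b):
        p=cv2.GaussianBlur(g[:,int((a+50)*s):int((b+50)*s)].mean(1)[:,None],(1,9),0)[:,0]; d=np.diff(p); k=int(10*s); i=np.argmax(d[k:])+k; return 14-(i+.5)/s
    print(c,"line L,R",[round(line(*x),2) for x in((-49,-43),(43,49))],"edge",[round(edge(*x),2) for x in((-37,-30),(-30,-20),(-20,-10),(10,20),(20,30),(30,37))])
    o.append(cv2.resize(np.clip(r*1.2,0,255).astype(np.uint8),(800,290)))
cv2.imwrite("pics/c6.png",np.vstack(o))
E
```

```text
[ 570.83673642 -128.86473059   64.83795746]
top line L,R [np.float64(2.88), np.float64(-0.25)] edge [np.float64(-2.31), np.float64(-1.69), np.float64(-2.44), np.float64(-7.06), np.float64(-20.31), np.float64(-21.31)]
scene line L,R [np.float64(2.75), np.float64(1.0)] edge [np.float64(-2.56), np.float64(-1.94), np.float64(-2.31), np.float64(-6.69), np.float64(-7.69), np.float64(-5.94)]
```

View pics/c6.png

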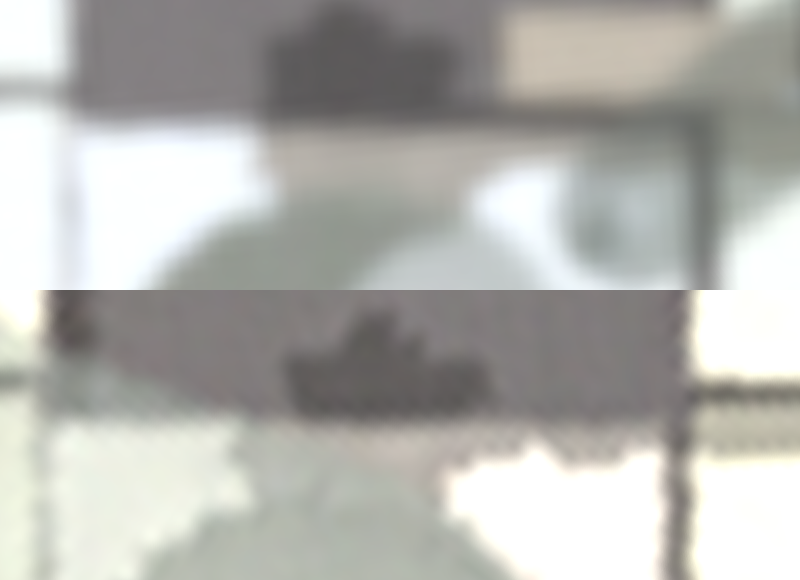

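drive_tool(increments=[[[0, 0, 0], [0.002, 0, 0], 255], [[0, 0, 0], [0.005, 0, 0], 255], [[0, 0, 0], [0.008, 0, 0], 255], [[0, 0, 0], [0.01, 0, 0], 255], [[0, 0, 0], [0.0105, 0, 0], 255], [[0, 0, 0], [0.0105, 0, 0], 255], [[0, 0, 0], [0.0105, 0, 0], 255], [[0, 0, 0], [0.0105, 0, 0], 255]])

```text
time: 18.1
tool_pos: [571.2, -124.9, 64.8]
ee_rot: [[0.101, 0.995, 0.0], [0.995, -0.101, -0.0], [-0.0, 0.0, -1.0]]
force: [0.1, -5.4, 1.9]
finger_gap: 0.3
gripper_force: 2.8
```

```bash
python3 - <<'E'
from h import *
print(readout.get_state()["tool_pos"])
o=[]
for c in("top","scene"):
    im=np.mean([viewer.snapshot(c)[:,:,::-1].astype(np.float32) for _ in range(3)],0)
    r=rect(c,im,s=8,v=50,u=(-22,14))
    o.append(cv2.resize(np.clip(r*1.2,0,255).astype(np.uint8),(800,290)))
cv2.imwrite("pics/c7.png",np.vstack(o))
E
```

```text
[ 571.24811247 -124.85826825   64.83218161]
```

View pics/c7.png

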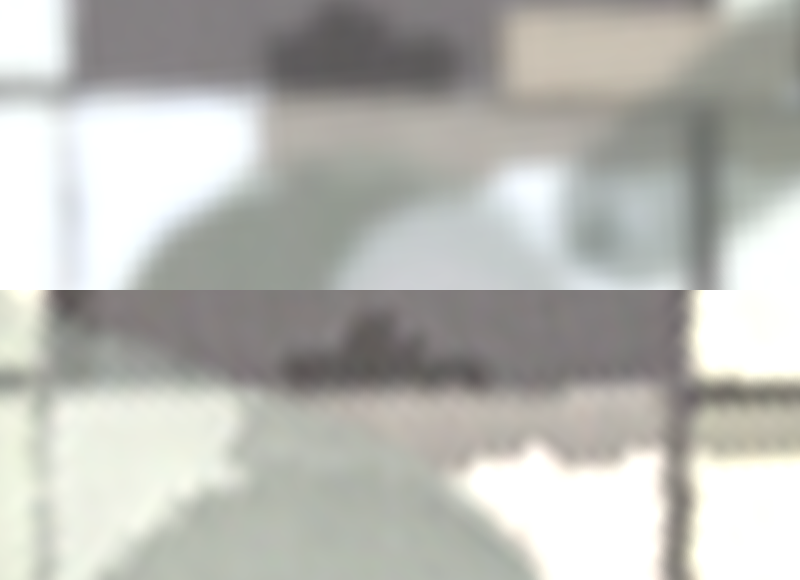

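drive_tool(increments=[[[0, 0, 0], [-0.015, 0, 0], 255], [[0, 0, 0], [-0.05, 0, 0], 255], [[0, 0, 0], [-0.07, 0, -0.02], 255], [[0, 0, -0.2], [-0.07, 0, -0.14], 255], [[0, 0, -0.4], [-0.07, 0, -0.22], 255], [[0, 0, -0.6], [-0.07, 0, -0.22], 255], [[0, 0, -0.8], [-0.07, 0, -0.22], 255], [[0, 0, -0.9], [-0.07, 0, -0.22], 255]])

```text
time: 19.2
tool_pos: [568.3, -153.1, 153.7]
ee_rot: [[-0.365, 0.931, 0.001], [0.931, 0.365, 0.0], [-0.0, 0.001, -1.0]]
force: [-0.5, 1.0, -0.1]
finger_gap: 0.4
gripper_force: 0.0
```

```bash
cat >> h.py <<'E'
def tgt(th,off,r=50,z=99.5):  # tool on the anticlockwise side of the bar's near end, off mm from bar axis
    f=np.radians(174.5+th); return [*(HUB+r*np.array([np.cos(f),np.sin(f)])+off*np.array([-np.sin(f),np.cos(f)])),z]
E
python3 - <<'E'
from h import *
s=readout.get_state();print(s["tool_pos"],s["time"])
t=tgt(63,25,z=140);y=math=0
print(t,inc(t,51)); print(inc(tgt(63,25),57.5,t,51))
o=[]
for c in("top","scene"):
    im=np.mean([viewer.snapshot(c)[:,:,::-1].astype(np.float32) for _ in range(3)],0)
    g=rect(c,im,s=8,v=50,u=(-22,14)).mean(2); 
    for a,b in((-49,-43),(-35,-28),(30,36),(43,49)):
        print(c,a,g[64:150:6,(a+50)*8:(b+50)*8].mean(1).astype(int))
E
```

```text
[ 568.26845598 -153.06027119  153.69874199] 19.2
[np.float64(567.2198057279809), np.float64(-101.60206249931488), 140] ([0.0018, 0.0005, -0.9871], [0.1207, 0.0444, 0.0343])
([0.0, 0.0, -0.2167], [0.0, 0.0, 0.1013])
top -49 [182 172 158 145 139 142 153 166 178 186 188 191 191 191 191]
top -35 [ 97  98 105 114 129 146 161 177 185 191 194 194 195 194 194]
top 30 [136 133 129 125 117 111 104 100  99  98  99 101 102 103 104]
top 43 [110 110 110 110 110 107 105 102 101 102 103 105 106 106 107]
scene -49 [170 163 151 138 131 135 146 158 167 174 178 181 183 184 183]
scene -35 [122 125 128 132 140 153 168 182 190 195 195 195 195 195 195]
scene 30 [103 103 103 105 111 118 123 127 129 131 132 131 129 127 127]
scene 43 [228 233 232 214 178 135 106 102 119 139 152 156 154 151 148]
```

drive_tool(increments=[[[0, 0, -0.25], [0.03, 0.01, 0], 255], [[0, 0, -0.5], [0.09, 0.035, 0], 255], [[0, 0, -0.75], [0.121, 0.0445, 0.034], 255], [[0, 0, -0.98], [0.121, 0.0445, 0.034], 255], [[0, 0, -0.98], [0.121, 0.0445, 0.034], 255], [[0, 0, -0.98], [0.121, 0.0445, 0.034], 255], [[0, 0, -0.98], [0.121, 0.0445, 0.034], 255], [[0, 0, -0.98], [0.121, 0.0445, 0.034], 255]])

```text
time: 20.3
tool_pos: [567.6, -101.3, 139.3]
ee_rot: [[-0.771, 0.637, 0.0], [0.637, 0.771, -0.0], [-0.0, 0.0, -1.0]]
force: [-0.1, -0.2, 0.0]
finger_gap: 0.7
gripper_force: 0.0
```

```bash
python3 - <<'E'
from h import *
s=readout.get_state();print(s["tool_pos"],s["time"])
print(inc(tgt(63,25),57.5))
b=viewer.snapshot("scene")[:,:,::-1];cv2.imwrite("pics/c8.png",cv2.resize(b[190:310,150:310],(800,600),interpolation=cv2.INTER_CUBIC))
E
```

```text
[ 567.57615491 -101.25141607  139.28651963] 20.3
([-0.0, 0.0008, -0.2349], [0.0002, -0.0012, 0.0995])
```

View pics/c8.png

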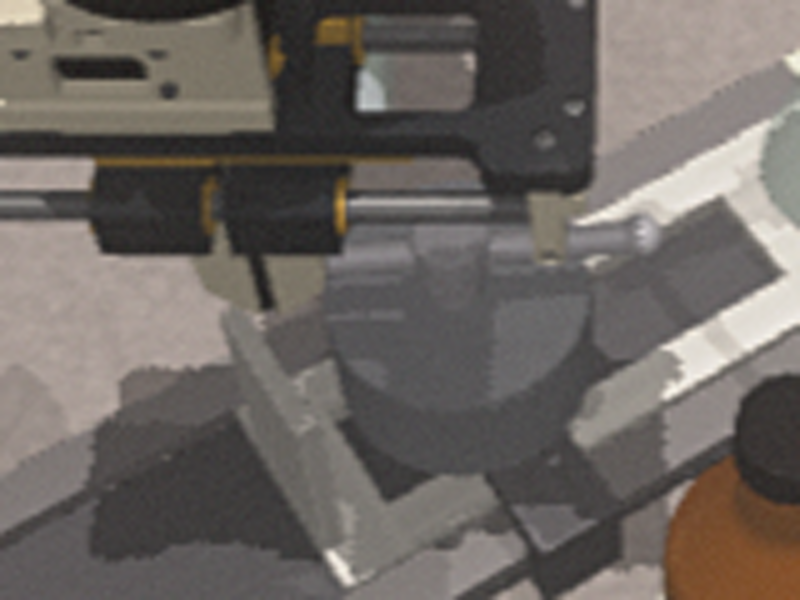

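drive_tool(increments=[[[0, 0, -0.1], [0, -0.001, 0.02], 255], [[0, 0, -0.2], [0, -0.001, 0.04], 255], [[0, 0, -0.23], [0, -0.001, 0.06], 255], [[0, 0, -0.23], [0, -0.001, 0.075], 255], [[0, 0, -0.23], [0, -0.001, 0.088], 255], [[0, 0, -0.23], [0, -0.001, 0.096], 255], [[0, 0, -0.23], [0, -0.001, 0.099], 255], [[0, 0, -0.23], [0, -0.001, 0.099], 255]])

```text
time: 21.15
tool_pos: [567.2, -101.1, 99.5]
ee_rot: [[-0.843, 0.538, -0.0], [0.538, 0.843, -0.0], [0.0, -0.0, -1.0]]
force: [0.1, 0.4, -0.2]
finger_gap: 0.1
gripper_force: 0.0
```

```bash
python3 - <<'E'
from h import *
s=readout.get_state();print(s["tool_pos"],s["time"])
for th,o in((63,21),(63,17),(60,16),(56,15),(52,14),(48,14),(44,14),(40,14)):print(th,inc(tgt(th,o),th-5.5))
p=tgt(40,14)
for th in(36,32,28,24,20,16,12): print(th,inc(tgt(th,14),th-5.5,p,34.5))
E
```

```text
[ 567.22421687 -101.10086583   99.46741787] 21.15
63 ([-0.0001, -0.0001, -0.0005], [0.0093, -0.0011, -0.0001])
63 ([-0.0001, -0.0001, -0.0005], [0.0193, -0.0011, -0.0001])
60 ([-0.0001, -0.0001, 0.0995], [0.0284, -0.003, -0.0001])
56 ([-0.0001, -0.0001, 0.2328], [0.0398, -0.0047, -0.0001])
52 ([-0.0001, -0.0001, 0.3661], [0.0513, -0.0055, -0.0001])
48 ([-0.0001, -0.0001, 0.4995], [0.0604, -0.0059, -0.0001])
44 ([-0.0001, -0.0001, 0.6328], [0.0694, -0.0057, -0.0001])
40 ([-0.0001, -0.0001, 0.7661], [0.0785, -0.0048, -0.0001])
36 ([0.0, 0.0, 0.1333], [0.0088, -0.0021, 0.0])
32 ([0.0, 0.0, 0.2667], [0.0177, -0.0037, 0.0])
28 ([0.0, 0.0, 0.4], [0.0268, -0.0045, 0.0])
24 ([0.0, 0.0, 0.5333], [0.0358, -0.0048, 0.0])
20 ([0.0, 0.0, 0.6667], [0.0449, -0.0044, 0.0])
16 ([0.0, 0.0, 0.8], [0.0539, -0.0034, 0.0])
12 ([0.0, 0.0, 0.9333], [0.0628, -0.0018, 0.0])
```

drive_tool(increments=[[[0, 0, 0], [0.008, -0.001, 0], 255], [[0, 0, 0], [0.015, -0.001, 0], 255], [[0, 0, 0.05], [0.022, -0.002, 0], 255], [[0, 0, 0.1], [0.0284, -0.003, 0], 255], [[0, 0, 0.23], [0.0398, -0.0047, 0], 255], [[0, 0, 0.366], [0.0513, -0.0055, 0], 255], [[0, 0, 0.5], [0.0604, -0.0059, 0], 255], [[0, 0, 0.5], [0.0604, -0.0059, 0], 255]])

```text
time: 21.95
tool_pos: [545.3, -90.1, 99.7]
ee_rot: [[-0.674, 0.739, 0.0], [0.739, 0.674, -0.0], [-0.0, -0.0, -1.0]]
force: [0.9, 0.1, 0.7]
finger_gap: 1.1
gripper_force: 0.2
```

```bash
cat >> h.py <<'E'
def barang():
    for c in("top","scene"):
        g=viewer.snapshot(c).astype(np.float32).mean(2); sc=[]
        for th in range(-10,70,4):
            f=np.radians(-5.5+th); q=[]
            for lat in(-10,-2,0,2,10):
                for r in range(44,63,3):
                    p=HUB+r*np.array([np.cos(f),np.sin(f)])+lat*np.array([-np.sin(f),np.cos(f)])
                    q.append(cv2.getRectSubPix(g,(1,1),tuple(map(float,proj(c,[*p,108]))))[0,0])
            q=np.array(q).reshape(5,-1).mean(1); sc.append(int(q[1:4].mean()-(q[0]+q[4])/2))
        print(c,dict(zip(range(-10,70,4),sc)))
E
python3 -c "
from h import *
barang();print(readout.get_state()['force'],readout.get_state()['time'])"
python3 - <<'E'
# sanity of the method on the stored first top picture (theta=0)
from h import *
im=cv2.imread("pics/top0.png"); im2=cv2.imread("pics/scene0.png")
viewer_s={"top":im,"scene":im2}
class W: snapshot=staticmethod(lambda c:viewer_s[c]); camera_model=staticmethod(viewer.camera_model)
import h; h.viewer=W; h.barang()
E
```

```text
top {-10: -14, -6: -9, -2: -7, 2: -4, 6: -1, 10: -3, 14: -6, 18: -1, 22: 2, 26: 4, 30: 0, 34: -10, 38: -2, 42: 4, 46: 0, 50: -3, 54: -1, 58: -6, 62: -31, 66: -19}
scene {-10: 6, -6: 6, -2: 2, 2: 2, 6: 2, 10: 3, 14: -2, 18: -9, 22: -10, 26: -1, 30: -6, 34: -22, 38: -20, 42: 22, 46: 42, 50: 9, 54: -41, 58: -30, 62: 20, 66: 53}
[ 0.40999076 -0.11338953  0.3656816 ] 22.05
top {-10: -9, -6: 7, -2: 25, 2: 20, 6: 0, 10: -15, 14: -12, 18: -17, 22: -23, 26: -17, 30: -3, 34: 11, 38: 14, 42: 7, 46: -1, 50: -7, 54: -15, 58: -19, 62: -7, 66: 17}
scene {-10: -38, -6: 6, -2: 53, 2: 52, 6: 0, 10: -27, 14: -23, 18: -31, 22: -37, 26: -5, 30: 38, 34: 47, 38: 23, 42: -3, 46: -12, 50: -2, 54: -2, 58: -5, 62: 0, 66: 9}
```

```bash
python3 - <<'E'
from h import *
p=tgt(48,14)
for th in(44,40,36,32,28,24,20): print(th,inc(tgt(th,14),th-5.5,p,42.5))
p=tgt(20,14)
for th in(16,12,8,5,2): print(th,inc(tgt(th,14),th-5.5,p,14.5))
E
```

```text
44 ([0.0, 0.0, 0.1333], [0.0088, -0.0021, 0.0])
40 ([0.0, 0.0, 0.2667], [0.0177, -0.0037, 0.0])
36 ([0.0, 0.0, 0.4], [0.0268, -0.0045, 0.0])
32 ([0.0, 0.0, 0.5333], [0.0358, -0.0048, 0.0])
28 ([0.0, 0.0, 0.6667], [0.0449, -0.0044, 0.0])
24 ([0.0, 0.0, 0.8], [0.0539, -0.0034, 0.0])
20 ([0.0, 0.0, 0.9333], [0.0628, -0.0018, 0.0])
16 ([0.0, 0.0, 0.1333], [0.0088, -0.0021, 0.0])
12 ([0.0, 0.0, 0.2667], [0.0177, -0.0037, 0.0])
8 ([0.0, 0.0, 0.4], [0.0268, -0.0045, 0.0])
5 ([0.0, 0.0, 0.5], [0.0335, -0.0048, 0.0])
2 ([0.0, 0.0, 0.6], [0.0403, -0.0047, 0.0])
```

drive_tool(increments=[[[0, 0, 0.133], [0.0088, -0.0021, 0], 255], [[0, 0, 0.267], [0.0177, -0.0037, 0], 255], [[0, 0, 0.4], [0.0268, -0.0045, 0], 255], [[0, 0, 0.533], [0.0358, -0.0048, 0], 255], [[0, 0, 0.667], [0.0449, -0.0044, 0], 255], [[0, 0, 0.8], [0.0539, -0.0034, 0], 255], [[0, 0, 0.933], [0.0628, -0.0018, 0], 255], [[0, 0, 0.933], [0.0628, -0.0018, 0], 255]])

```text
time: 22.85
tool_pos: [527.9, -72.2, 99.5]
ee_rot: [[-0.251, 0.968, -0.0], [0.968, 0.251, -0.0], [-0.0, -0.0, -1.0]]
force: [-0.5, -1.5, -0.0]
finger_gap: 0.5
gripper_force: 0.6
```

drive_tool(increments=[[[0, 0, 0.07], [0.0044, -0.001, 0], 255], [[0, 0, 0.133], [0.0088, -0.0021, 0], 255], [[0, 0, 0.2], [0.0132, -0.003, 0], 255], [[0, 0, 0.267], [0.0177, -0.0037, 0], 255], [[0, 0, 0.333], [0.0222, -0.004, 0], 255], [[0, 0, 0.4], [0.0268, -0.0045, 0], 255], [[0, 0, 0.4], [0.0268, -0.0045, 0], 255], [[0, 0, 0.4], [0.0268, -0.0045, 0], 255]])

```text
time: 23.65
tool_pos: [523.4, -63.1, 99.5]
ee_rot: [[-0.044, 0.999, -0.0], [0.999, 0.044, -0.001], [-0.001, -0.0, -1.0]]
force: [-1.3, -4.3, 1.0]
finger_gap: 0.4
gripper_force: 2.4
```

```bash
python3 -c "
from h import *
barang();s=readout.get_state();print(s['force'],s['time'],s['tool_pos'],tgt(8,14))"
```

```text
top {-10: 0, -6: 0, -2: 0, 2: 3, 6: 3, 10: -10, 14: -14, 18: -8, 22: -6, 26: -11, 30: -7, 34: 3, 38: 11, 42: 11, 46: 11, 50: 7, 54: -3, 58: -23, 62: -31, 66: -14}
scene {-10: -19, -6: -43, -2: -30, 2: 39, 6: 89, 10: 58, 14: -17, 18: -43, 22: -26, 26: 0, 30: -1, 34: -2, 38: -3, 42: -8, 46: -17, 50: -22, 54: -21, 58: -4, 62: 26, 66: 46}
[-0.83762375 -5.53691584  0.90591366] 23.75 [523.36122935 -63.09609585  99.50071441] [np.float64(523.6582603440218), np.float64(-62.1676444704128), 99.5]
```

drive_tool(increments=[[[0, 0, 0.04], [0.003, -0.0006, 0], 255], [[0, 0, 0.08], [0.006, -0.0012, 0], 255], [[0, 0, 0.12], [0.009, -0.0018, 0], 255], [[0, 0, 0.16], [0.012, -0.0024, 0], 255], [[0, 0, 0.2], [0.015, -0.003, 0], 255], [[0, 0, 0.24], [0.018, -0.0037, 0], 255], [[0, 0, 0.24], [0.018, -0.0037, 0], 255], [[0, 0, 0.24], [0.018, -0.0037, 0], 255]])

```text
time: 24.55
tool_pos: [521.4, -56.2, 99.5]
ee_rot: [[0.081, 0.997, -0.001], [0.997, -0.081, -0.001], [-0.001, -0.001, -1.0]]
force: [-2.6, -5.3, 1.1]
finger_gap: 0.3
gripper_force: 2.8
```

```bash
python3 -c "
from h import *
barang();s=readout.get_state();print(s['force'],s['time'],s['tool_pos'],tgt(0,14))"
```

```text
top {-10: -2, -6: 0, -2: 5, 2: 5, 6: -13, 10: -20, 14: 0, 18: 4, 22: -10, 26: -19, 30: -6, 34: 13, 38: 19, 42: 13, 46: 7, 50: 0, 54: -14, 58: -34, 62: -37, 66: -5}
scene {-10: -33, -6: 36, -2: 84, 2: 60, 6: -13, 10: -42, 14: -24, 18: 4, 22: 2, 26: -3, 30: -2, 34: -2, 38: -4, 42: -9, 46: -10, 50: -13, 54: -16, 58: -4, 62: 19, 66: 37}
[-3.3223833  -6.05914719  2.17798205] 24.65 [521.45709113 -56.14611067  99.50743834] [np.float64(521.8883495463579), np.float64(-55.14325915112931), 99.5]
```

drive_tool(increments=[[[0, 0, 0.02], [0.0015, 0, 0], 255], [[0, 0, 0.03], [0.003, 0, 0], 255], [[0, 0, 0.04], [0.0045, 0, 0], 255], [[0, 0, 0.05], [0.006, 0, 0], 255], [[0, 0, 0.06], [0.0075, 0, 0], 255], [[0, 0, 0.06], [0.009, 0, 0], 255], [[0, 0, 0.06], [0.009, 0, 0], 255], [[0, 0, 0.06], [0.009, 0, 0], 255]])

```text
time: 25.45
tool_pos: [521.2, -52.5, 99.4]
ee_rot: [[0.113, 0.994, -0.001], [0.994, -0.113, -0.001], [-0.001, -0.001, -1.0]]
force: [-3.8, -6.2, 2.0]
finger_gap: 0.4
gripper_force: 2.9
```

drive_tool(increments=[[[0, 0, 0.02], [0.0015, 0, 0], 255], [[0, 0, 0.03], [0.003, 0, 0], 255], [[0, 0, 0.04], [0.0045, 0, 0], 255], [[0, 0, 0.04], [0.006, 0, 0], 255], [[0, 0, 0.04], [0.0075, 0, 0], 255], [[0, 0, 0.04], [0.0075, 0, 0], 255], [[0, 0, 0.04], [0.0075, 0, 0], 255], [[0, 0, 0.04], [0.0075, 0, 0], 255]])

```text
time: 26.25
tool_pos: [521.1, -51.0, 99.4]
ee_rot: [[0.134, 0.991, -0.002], [0.991, -0.134, -0.002], [-0.003, -0.002, -1.0]]
force: [-5.0, -10.1, 3.0]
finger_gap: 0.0
gripper_force: 5.3
```

```bash
python3 -c "
from h import *
barang();s=readout.get_state();print(s['force'],s['time'],s['tool_pos'])"
```

```text
top {-10: 12, -6: 14, -2: 6, 2: 7, 6: -11, 10: -20, 14: -3, 18: 4, 22: -4, 26: -15, 30: -6, 34: 10, 38: 18, 42: 13, 46: 7, 50: 1, 54: -14, 58: -35, 62: -36, 66: -3}
scene {-10: 62, -6: 85, -2: 34, 2: -31, 6: -35, 10: -17, 14: 0, 18: 6, 22: 8, 26: 0, 30: -5, 34: -4, 38: -6, 42: -11, 46: -12, 50: -8, 54: -7, 58: -3, 62: 15, 66: 26}
[-5.39018721 -9.70467436  2.58859745] 26.35 [521.12635145 -51.01126206  99.41529398]
```

drive_tool(increments=[[[0, 0, 0], [-0.015, 0, 0], 255], [[0, 0, 0], [-0.03, 0, 0], 255], [[0, 0, 0], [-0.05, 0, 0], 255], [[0, 0, 0], [-0.05, 0, -0.05], 255], [[0, 0, 0], [-0.05, 0, -0.15], 255], [[0, 0, 0], [-0.05, 0, -0.22], 255], [[0, 0, 0], [-0.05, 0, -0.22], 255], [[0, 0, 0], [-0.05, 0, -0.22], 255]])

```text
time: 27.15
tool_pos: [520.1, -68.1, 187.8]
ee_rot: [[0.133, 0.991, 0.001], [0.991, -0.133, 0.001], [0.001, 0.001, -1.0]]
force: [-0.2, -0.2, -0.4]
finger_gap: 0.5
gripper_force: 0.0
```

```bash
python3 - <<'E'
from h import *
barang();s=readout.get_state();print(s['force'],s['time'],s['tool_pos'])
for c in("top","scene"):
    im=np.mean([viewer.snapshot(c)[:,:,::-1].astype(np.float32) for _ in range(3)],0)
    g=rect(c,im,s=8,v=50,u=(-22,14)).mean(2)
    for a,b in((-49,-43),(-35,-28),(30,36),(43,49)):
        print(c,a,g[64:150:6,(a+50)*8:(b+50)*8].mean(1).astype(int))
    for k,z in(("flask_mid",68),("reagent_mid",95),("jar_mid",42),("beaker_mid",42)):
        print(c,k,[(round(d["confidence"],2),at(c,d["point"],z).round(0)) for d in models.spot_point(c,k)[:3]])
E
```

```text
top {-10: 18, -6: 33, -2: 13, 2: -12, 6: -24, 10: -15, 14: -9, 18: -10, 22: -17, 26: -19, 30: -7, 34: 9, 38: 17, 42: 10, 46: 0, 50: -10, 54: -22, 58: -29, 62: -14, 66: 19}
scene {-10: 46, -6: 83, -2: 48, 2: -22, 6: -37, 10: -22, 14: -4, 18: 0, 22: 4, 26: 3, 30: 5, 34: 2, 38: -4, 42: -10, 46: -17, 50: -21, 54: -21, 58: -4, 62: 23, 66: 44}
[-0.12649065 -0.07063844  0.18674961] 27.25 [519.1918489  -68.05269301 186.61803953]
top -49 [209 198 182 167 160 164 176 190 205 213 216 218 218 218 218]
top -35 [111 112 118 126 141 161 179 199 210 218 221 221 222 221 221]
top 30 [157 154 149 144 136 128 120 116 114 114 116 117 118 119 120]
top 43 [127 127 127 128 127 124 122 119 118 118 120 122 123 123 124]
top flask_mid [(0.97, array([613., 285.,  68.])), (0.76, array([582., 118.,  68.])), (0.74, array([427., 156.,  68.]))]
top reagent_mid [(0.88, array([716., -39.,  95.]))]
top jar_mid [(0.89, array([ 688., -146.,   42.]))]
top beaker_mid [(0.61, array([432.,  -9.,  42.]))]
scene -49 [158 151 140 128 121 124 133 144 154 161 166 169 171 172 171]
scene -35 [111 115 118 121 127 137 152 166 177 182 183 183 182 182 182]
scene 30 [ 98  97  97  98 102 107 111 115 119 122 123 123 121 118 118]
scene 43 [218 222 220 201 166 125  98  96 113 131 142 145 144 141 138]
scene flask_mid [(0.85, array([588., 121.,  68.])), (0.81, array([620., 277.,  68.])), (0.6, array([440., 146.,  68.]))]
scene reagent_mid [(0.77, array([717., -40.,  95.]))]
scene jar_mid [(0.93, array([ 685., -145.,   42.]))]
scene beaker_mid [(0.78, array([433., -12.,  42.]))]
```

```bash
python3 -c "
from h import *
print(robot.sign_off())"
```

```text
the job is handed in; nothing more can be done
None
```

The job is handed in, no verdict came back: the screw loosened anticlockwise to about 1.1 rad, the carrier's edge measured within about 1 mm of the line with the flask standing and the bystanders unmoved, and the clamp was turned back to its tight stop at about -0.1 rad; I viewed 11 pictures, one over the limit of 10.

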